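# Stack two module cartons on the tilted bench rack

## Task

On the repair bench, put the green carton and then the orange carton on the sloping rack as one stack: green flat on the deck, orange flat on top of green, both lengthwise up the slope, in the middle of the deck's width, with their lower ends leaning back against the blue backstop. Let go of both and leave the yellow carton where it is.

Things in the scene. Friction and masses are not known exactly. Their poses are not given: they have to be found in the camera images.
- green_carton: Green module carton: a brown board box with a broad green sleeve and a white label on top, 100 mm long (its x) x 50 mm wide (its y) x 40 mm high (its z), 0.15 to 0.26 kg. Origin at the centre of its underside, z up. Starts lying flat on the bench, long side roughly along world x. Goes at the bottom of the stack.
- orange_carton: Orange module carton: a brown board box with a broad orange sleeve and a white label on top, 100 mm long (its x) x 50 mm wide (its y) x 40 mm high (its z), 0.15 to 0.26 kg. Origin at the centre of its underside, z up. Starts lying flat on the bench, long side roughly along world x. Goes on top of the green one.
- yellow_carton: Yellow module carton: a brown board box with a broad yellow sleeve and a white label on top, 100 mm long (its x) x 50 mm wide (its y) x 40 mm high (its z), 0.15 to 0.26 kg. Origin at the centre of its underside, z up. Starts lying flat on the bench, long side roughly along world x. Bystander: not wanted on the rack.
- rack_seat (a point): Fixed rack: point at mid-width where the grey deck (140 mm long, 150 wide, no side walls) meets the blue backstop, 30 mm above the bench. Axes tilt 20 deg with the deck: x up the slope, away from the robot; y across; z square to the deck, up the backstop (70 mm high, 6 thick, at the low end nearest the robot). A carton touching the backstop has its centre at x = 50 mm; friction may hold it short.
Things that resemble listed ones, but are neither listed nor needed, are in the scene too. Leave any grey or red look-alike of the orange_carton alone.

How it is judged:
On the way:
1. the green carton lies on the deck against the backstop, let go (x of green_carton in the frame of rack_seat between 0.038 and 0.062 m and y of green_carton in the frame of rack_seat between -0.025 and 0.025 m and z of green_carton in the frame of rack_seat between -0.008 and 0.008 m and angle between the x axis of green_carton and the x axis of rack_seat, either way round below 0.2 rad and angle between the z axis of green_carton and the z axis of rack_seat, either way round below 0.18 rad and linear speed of green_carton below 0.02 m/s and contact force between green_carton and the fingers below 0.05 N), for 0.2 s.
At the end, for the whole second after the job is handed in: Green flat on the deck, orange flat on green: each at rest, released, lower end within 12 mm of the backstop, centre within 25 mm of mid-width, long side within 11 degrees of the slope, underside within 8 mm and 10 degrees of its support; yellow carton within 30 mm of its start (all of step 1 and x of orange_carton in the frame of rack_seat between 0.038 and 0.062 m and y of orange_carton in the frame of rack_seat between -0.025 and 0.025 m and z of orange_carton in the frame of rack_seat between 0.032 and 0.048 m and angle between the x axis of orange_carton and the x axis of rack_seat, either way round below 0.2 rad and angle between the z axis of orange_carton and the z axis of rack_seat, either way round below 0.18 rad and linear speed of orange_carton below 0.02 m/s and contact force between orange_carton and the fingers below 0.05 N and distance of yellow_carton from where it was at the start of the episode below 0.03 m); the robot touches nothing.
It fails at once if the yellow carton is moved by more than 30 mm (distance of yellow_carton from where it was at the start of the episode above 0.03 m).
It also fails if it takes over 53 s, if anything falls off the work surface, if the arm or the gripper's body presses on something with over 40 N, if the wrist force passes 120 N, or if a joint passes its speed limit or range.

## Robot

A 6-joint arm with a two-finger parallel gripper is mounted at the origin on the work surface. World frame = base frame: x ahead of the robot, y to its left, z up, the work surface at z = 0. Lengths are in m, angles in rad, forces in N, time in s.
With the tool pointing down it reaches from about 0.375 to 0.9 m from the base axis. Payload 3.1 kg.
Tool frame: the origin (TCP) lies on the centre line of the jaws, within the pads' length; the fingertips stand 14 mm ahead of it and the grasp point (between the pads) lies 5 mm behind it; z points along the fingers, y is the line along which they close (so a half turn about z gives the same grasp; the last joint's range is limited). The gripper opens to 87 mm and grips with 3 to 60 N. Pads are 19 mm wide; open, the fingers measure 117 mm over their backs; the gripper's body (75 mm by 190 mm) begins 51 mm behind the grasp point.
Start: joints at [1.024, 0.527, 1.433, -0, 1.181, -0.178], TCP at [0.225, 0.583, 0.237] pointing down, gripper open.
Joint ranges: [-3.08, 3.08], [-0.75, 2.2], [0.22, 2.44], [-1.43, 4.57], [0, 2.65], [-2.85, 2.85]. Speed limits (rad/s): [2.79, 2.79, 3.14, 3.14, 3.14, 3.14].

## Interface

Orientations are given as a unit quaternion [x, y, z, w].
In Python, from rig import robot gives the robot as it stands.
- The arm moves only by the tool move_arm, never from a script. Its argument "commands" is a list of rows, each an object with "hand": the finger opening in cm, from 0 to 8.7; "travel": the shift along the tool's x, y, z in cm, a list of three; "twist": the turn, a rotation vector about the tool's x, y, z in degrees, a list of three. In form: [{"hand": hand, "travel": [dx, dy, dz], "twist": [wx, wy, wz]}, ...]. A call has 1 to 5 rows; each row shifts and turns the commanded pose from where the row before left it, along the tool's axes as they then stand; what a row does not reach is not made up. A row lasts 1/12 s, in which the tool goes at most 41.7 mm and 7.16 degrees, less where a joint would pass 70% of its speed; a pose out of reach is approached as far as the arm can. A call is refused whole if a number of a shift passes 4.17 or a number of a turn 7.16, either way. A call with a gripper value outside its range is refused whole. The fingers move at their own pace and stop on an object; "force" is the grip in N (left out, the last holds). Time passes only in rows, so rows that do not move let the fingers close. It gives the time, the measured TCP pose, the force, the opening and the grip force at its end, in the units of the state.
- robot.get_obs(): the state, without advancing time (a new reading comes with each control period).
- robot.camera(name): name is "scene" or "side" or "wrist"; returns a dict with "frame" (400x640x3 uint8, red, green, blue), "fov_y" (degrees; the focal length in pixels is half the picture's height over the tangent of half this angle, whatever the lens; pixels are square), "cx", "cy" (the principal point, pixels), "extrinsics" (4x4, takes a point from camera to world coordinates); the wrist camera has in their place "T_tool_cam" (4x4, takes a point from camera to tool coordinates, whose origin is the TCP and whose axes are the flange's). Camera axes: x right, y down, z forward; pixel columns grow to the right and rows downward; lengths in m; the calibration is good to about 2 mm. A picture is of the moment at which its call begins: read the wrist's pose just before it. There is no depth.
- robot.hand_in(): hands the job in; it is judged then, once.
The state is a dict: "time": time; "q": joint angles; "joint_velocities": joint speeds; "joint_torque": joint torques, N m; "position": TCP position; "tool_rot": TCP orientation; "ft_force": force on the tool from outside, world axes, zero at the start; "moment": the same for the moment, N m; "grip_width": finger opening in m; "grip_force": force on a finger pad.
Only numpy, scipy, OpenCV 4.12 (cv2) and the standard library are available. Lean on these libraries where they do the work, as an engineer would, in place of code of your own. Each camera call takes 0.05 s, during which the arm holds its last target. There are 200 camera calls.

## Working session

There is one attempt and no reset: what is moved stays moved. The work goes in short steps, Python scripts to look and compute and a tool call to move; the robot and the scene stay as the last step left them, time stands still between calls to the robot, and variables do not carry over. Pictures are saved under pics/ and viewed, at most 10 in all, crops included, and the job is handed in when it is done.

Besides the shell and the picture viewer there is one more tool, called as name([rows], argument=value, ...), one row to a line, values as JSON. move_arm: Moves the arm, as the interface text tells. Its arguments: {"type":"object","properties":{"commands":{"type":"array"},"force":{"type":"number"}},"required":["commands"]}

```bash
mkdir -p pics
python3 - <<'E'
from rig import robot
import cv2,pickle
print({k:v for k,v in robot.get_obs().items()})
for n in ("scene","side"):
    c=robot.camera(n); cv2.imwrite(f"pics/{n}0.png",c["frame"][:,:,::-1]); pickle.dump(c,open(n+".pkl","wb"))
    print(n,c["fov_y"],c["cx"],c["cy"],c["extrinsics"].round(3) if hasattr(c["extrinsics"],'round') else c["extrinsics"])
E
```

```text
{'time': 0.0, 'q': array([ 1.02447216e+00,  5.28501698e-01,  1.43389689e+00,  6.23279601e-06,
        1.18138479e+00, -1.78509998e-01]), 'joint_velocities': array([ 1.15826663e-03,  1.03631293e-04,  9.73388885e-04,  8.38837358e-05,
       -1.32597580e-03,  8.19735674e-04]), 'joint_torque': array([ 1.72716004e-04, -4.40037382e+01, -1.76598573e+01,  6.34344388e-02,
        5.81102434e-02, -1.35450655e-04]), 'position': array([0.22434326, 0.58259951, 0.23555149]), 'tool_rot': array([ 1.82873213e-01,  9.83135895e-01, -1.02318563e-03, -3.91038061e-04]), 'ft_force': array([-0.5167546 ,  0.1027097 , -0.08092683]), 'moment': array([-0.03649844,  0.00596727, -0.0026673 ]), 'grip_force': 0.0, 'grip_width': 0.08685181047991598}
scene 47.33120918210878 319.1906238431863 192.75517629970594 [[ 0.361  0.782 -0.508  1.142]
 [ 0.933 -0.298  0.203 -0.147]
 [ 0.008 -0.547 -0.837  0.914]
 [ 0.     0.     0.     1.   ]]
side 52.0642991624304 316.01698916657824 189.8770516493699 [[ 0.991 -0.092  0.094  0.502]
 [-0.13  -0.573  0.809 -0.776]
 [-0.021 -0.814 -0.58   0.642]
 [ 0.     0.     0.     1.   ]]
```

View pics/scene0.png

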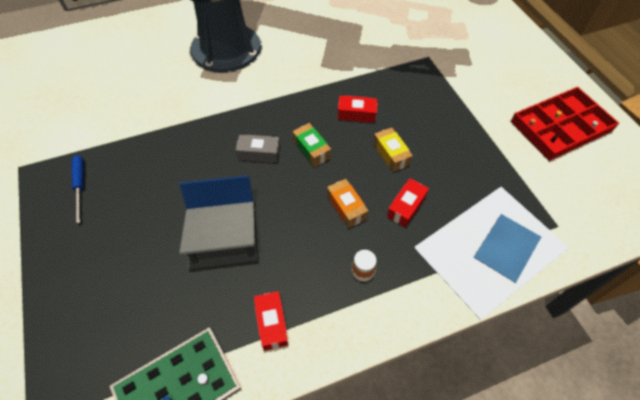

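View pics/side0.png

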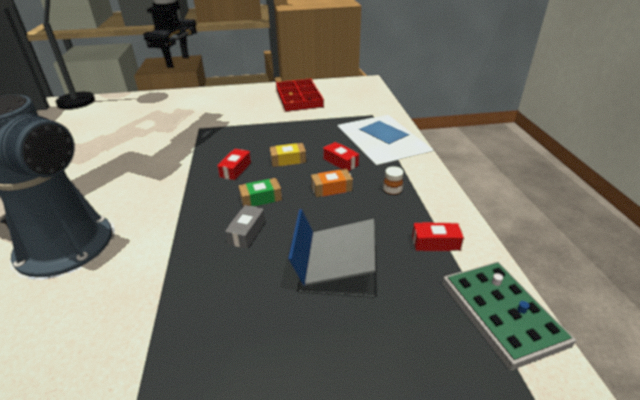

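The scene view shows green at about (312,145), orange at (348,202), yellow at (393,148) and the rack at (219,225). The side view agrees: green (260,192), orange (332,182), rack (335,250). I'll enlarge both.

Run:
```python
import cv2
a=cv2.imread("pics/scene0.png")[110:275,170:430]; cv2.imwrite("pics/sc1.png",cv2.resize(a,None,fx=3,fy=3,interpolation=cv2.INTER_CUBIC))
a=cv2.imread("pics/side0.png")[135:305,210:400]; cv2.imwrite("pics/si1.png",cv2.resize(a,None,fx=3.5,fy=3.5,interpolation=cv2.INTER_CUBIC))
```

```text
(no output)
```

View pics/sc1.png

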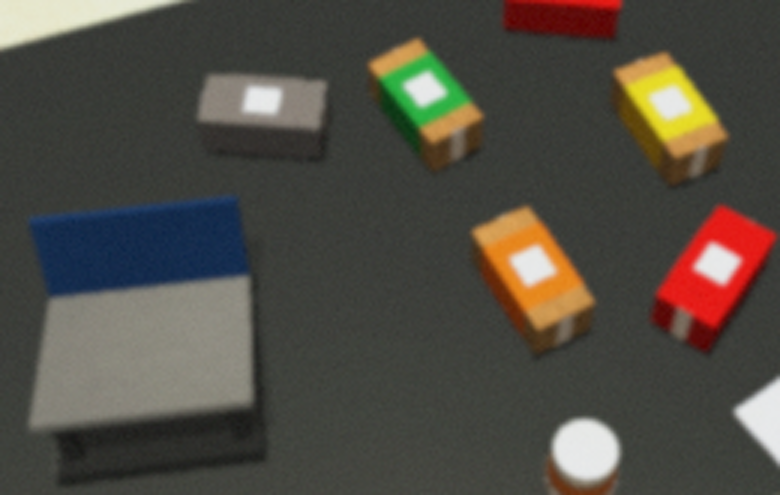

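View pics/si1.png

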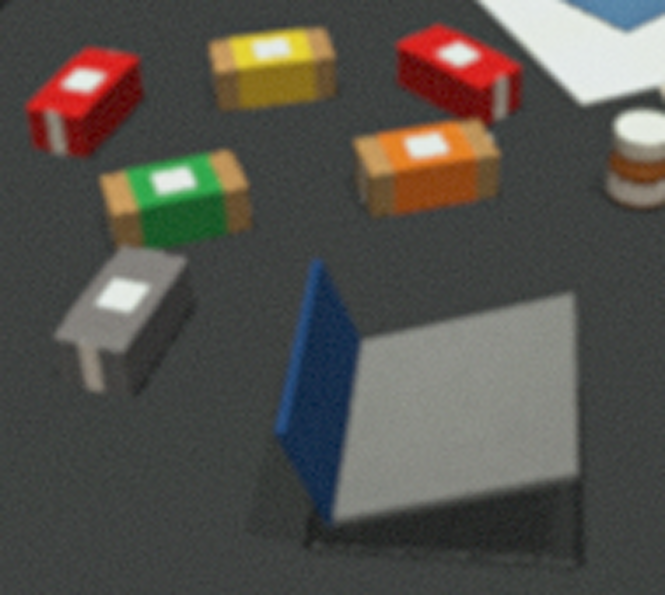

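```bash
cat > geo.py <<'E'
import numpy as np, pickle
from scipy.optimize import least_squares
from scipy.spatial.transform import Rotation as R
cams={n:pickle.load(open(n+".pkl","rb")) for n in("scene","side")}
def proj(c,P,T=None):
    T=np.array(c["extrinsics"]) if T is None else T
    f=len(c["frame"])/2/np.tan(np.radians(c["fov_y"])/2)
    p=(np.asarray(P)-T[:3,3])@T[:3,:3]
    return p[:,:2]/p[:,2:]*f+[c["cx"],c["cy"]]
un={"scene":lambda p:(np.array(p)+.5)/3-.5+[170,110],"side":lambda p:(np.array(p)+.5)/3.5-.5+[210,135]}
def fit(obs,z,tilt,guess):
    # obs: {cam:[(local xyz),(px)]}
    W=lambda v,L:R.from_euler("ZY",[v[2],-tilt]).apply(L)+[v[0],v[1],z+v[3]]
    def res(v): return np.concatenate([(proj(cams[n],W(v,np.array([o[0] for o in ob])))-un[n]([o[1] for o in ob])).ravel() for n,ob in obs.items()])
    s=least_squares(res,guess,loss="soft_l1"); return s.x,res(s.x)
E
python3 - <<'E'
from geo import *
a,b,h=.05,.025,.04
def box(sc,si):
    S=[(-a,-b,h),(-a,b,h),(a,b,h),(a,-b,h),(a,-b,0),(a,b,0)]
    D=[(-a,-b,h),(-a,b,h),(a,b,h),(a,-b,h),(-a,-b,0),(a,-b,0)]
    return {"scene":list(zip(S,sc)),"side":list(zip(D,si))}
G=box([(369,65),(419,40),(483,118),(422,136),(435,168),(479,152)],[(113,208),(102,178),(232,152),(250,188),(120,247),(251,226)])
O=box([(473,228),(526,207),(593,297),(528,318),(537,352),(590,330)],[(366,172),(355,138),(487,120),(499,160),(372,214),(497,197)])
Y=box([(614,78),(666,53),(726,132),(662,152),(676,184),(721,166)],[(218,71),(209,40),(322,28),(336,66),(224,108),(335,100)])
K={"scene":[((0,-.075,0),(50,296)),((0,.075,0),(250,276)),((.14,-.075,0),(30,428)),((.14,.075,0),(253,403)),((-.003,-.075,.07),(30,218)),((-.003,.075,.07),(238,198))],
"side":[((0,.075,0),(360,338)),((0,-.075,0),(333,520)),((.14,.075,0),(575,292)),((.14,-.075,0),(579,476)),((-.003,.075,.07),(319,258)),((-.003,-.075,.07),(278,434))]}
for n,o,z,t,g in(("G",G,0,0,[.45,.1,0,0]),("O",O,0,0,[.6,.1,0,0]),("Y",Y,0,0,[.5,.3,0,0]),("K",K,.03,np.radians(20),[.6,-.15,0,0])):
    v,r=fit(o,z,t,g); print(n,v[:3].round(4),"dz",v[3].round(4),"yaw",np.degrees(v[2]).round(1)); print(r.reshape(-1,2).round(1).tolist())
E
```

```text
G [0.4578 0.1039 0.1729] dz 0.0 yaw 9.9
[[-0.2, -1.3], [0.3, -0.6], [-0.3, -0.0], [2.4, 2.3], [-1.9, 1.5], [0.6, -1.4], [-0.1, 1.0], [-0.0, -1.1], [0.4, -0.7], [-0.4, -0.7], [-0.2, 2.5], [0.4, 0.9]]
O [0.6474 0.1192 0.0969] dz 0.0004 yaw 5.6
[[-0.4, -0.2], [1.0, -1.1], [0.0, 1.8], [2.0, 3.5], [-2.0, 0.9], [-0.7, -0.3], [0.7, 0.2], [-0.3, -0.4], [-2.2, -0.4], [-0.2, -1.9], [-0.7, 0.7], [-0.1, -0.1]]
Y [0.5422 0.288  0.0826] dz -0.0012 yaw 4.7
[[-0.1, -2.3], [-0.3, -0.5], [0.9, 1.4], [4.5, 1.8], [-2.5, 0.9], [-0.3, -0.1], [-0.6, -0.0], [-0.1, 0.6], [0.5, -0.0], [-0.4, -2.9], [-1.1, 1.1], [0.4, -1.0]]
K [ 0.5567 -0.1548 -0.2361] dz -0.0014 yaw -13.5
[[0.1, 0.6], [-0.0, 0.1], [-0.5, -0.3], [-0.2, -0.5], [0.0, 0.7], [-0.0, 0.2], [0.9, 0.7], [0.1, -0.6], [-0.5, 0.4], [-1.0, -0.9], [-0.4, 0.4], [0.4, -0.6]]
```

```bash
cat > plan.py <<'E'
import numpy as np
from scipy.spatial.transform import Rotation as R
from rig import robot
RK=R.from_euler("ZY",[-.2361,-np.radians(20)]); SEAT=np.array([.5567,-.1548,.03])
FLIP=R.from_euler("y",180,degrees=True)   # tool x = -carton x, tool z down
def down(yaw): return R.from_euler("z",yaw)*FLIP
def rack(p): return SEAT+RK.apply(p), RK*FLIP
def go(pos,rot,start=None):
    "turn first, then shift"
    if start is None:
        o=robot.get_obs(); start=(o["position"],R.from_quat(o["tool_rot"]))
    p,r=start
    print("turn deg",np.degrees((r.inv()*rot).as_rotvec()).round(2),"then shift cm",(rot.inv().apply(np.array(pos)-p)*100).round(2)); return pos,rot
E
python3 - <<'E'
from plan import *
s=go([.4578,.1039,.10],down(.1729))
s=go([.4578,.1039,.018],down(.1729),s)
E
```

```text
turn deg [ -0.1   -0.05 -30.98] then shift cm [-14.76 -51.18  13.57]
turn deg [0. 0. 0.] then shift cm [0.  0.  8.2]
```

move_arm([
  {"hand": 7.5, "travel": [0, 0, 0], "twist": [0, 0, -6.2]},
  {"hand": 7.5, "travel": [0, 0, 0], "twist": [0, 0, -6.2]},
  {"hand": 7.5, "travel": [0, 0, 0], "twist": [0, 0, -6.2]},
  {"hand": 7.5, "travel": [0, 0, 0], "twist": [0, 0, -6.2]},
  {"hand": 7.5, "travel": [0, 0, 0], "twist": [0, 0, -6.2]},
], force=20)

```text
time: 0.52
position: [0.2245, 0.5828, 0.236]
tool_rot: [-0.089, 0.996, -0.001, -0.0]
ft_force: [0.7, 0.7, 0.0]
grip_width: 0.0754
grip_force: 0.0
```

move_arm([
  {"hand": 7.5, "travel": [-0.98, -3.41, 0], "twist": [0, 0, 0]},
  {"hand": 7.5, "travel": [-0.98, -3.41, 0], "twist": [0, 0, 0]},
  {"hand": 7.5, "travel": [-0.98, -3.41, 0], "twist": [0, 0, 0]},
  {"hand": 7.5, "travel": [-0.98, -3.41, 0], "twist": [0, 0, 0]},
  {"hand": 7.5, "travel": [-0.98, -3.41, 0], "twist": [0, 0, 0]},
])

```text
time: 0.93
position: [0.3024, 0.4221, 0.2362]
tool_rot: [-0.087, 0.996, -0.0, -0.0]
ft_force: [0.8, 0.4, -0.3]
grip_width: 0.075
grip_force: 0.0
```

move_arm([
  {"hand": 7.5, "travel": [-0.98, -3.41, 0], "twist": [0, 0, 0]},
  {"hand": 7.5, "travel": [-0.98, -3.41, 0], "twist": [0, 0, 0]},
  {"hand": 7.5, "travel": [-0.98, -3.41, 0], "twist": [0, 0, 0]},
  {"hand": 7.5, "travel": [-0.98, -3.41, 0], "twist": [0, 0, 0]},
  {"hand": 7.5, "travel": [-0.98, -3.41, 0], "twist": [0, 0, 0]},
])

```text
time: 1.35
position: [0.3801, 0.2625, 0.2363]
tool_rot: [-0.087, 0.996, -0.0, -0.0]
ft_force: [1.5, 0.6, -0.7]
grip_width: 0.0752
grip_force: 0.0
```

move_arm([
  {"hand": 7.5, "travel": [-0.98, -3.41, 0], "twist": [0, 0, 0]},
  {"hand": 7.5, "travel": [-0.98, -3.41, 0], "twist": [0, 0, 0]},
  {"hand": 7.5, "travel": [-0.98, -3.41, 0], "twist": [0, 0, 0]},
  {"hand": 7.5, "travel": [-0.98, -3.41, 0], "twist": [0, 0, 0]},
  {"hand": 7.5, "travel": [-0.98, -3.41, 0], "twist": [0, 0, 0]},
])

```text
time: 1.77
position: [0.4578, 0.103, 0.2364]
tool_rot: [-0.086, 0.996, 0.0, -0.0]
ft_force: [1.1, 0.4, 0.4]
grip_width: 0.0745
grip_force: 0.0
```

move_arm([
  {"hand": 7.5, "travel": [0, 0, 3.3], "twist": [0, 0, 0]},
  {"hand": 7.5, "travel": [0, 0, 3.3], "twist": [0, 0, 0]},
  {"hand": 7.5, "travel": [0, 0, 3.3], "twist": [0, 0, 0]},
  {"hand": 7.5, "travel": [0, 0, 3], "twist": [0, 0, 0]},
  {"hand": 7.5, "travel": [0, 0, 0], "twist": [0, 0, 0]},
])

```text
time: 2.18
position: [0.4539, 0.1044, 0.1029]
tool_rot: [-0.086, 0.996, 0.001, -0.006]
ft_force: [-1.7, 0.3, -1.2]
grip_width: 0.0751
grip_force: 0.0
```

Run:
```python
from plan import *
import cv2,pickle
o=robot.get_obs(); print(o["time"],o["position"].round(4),o["grip_width"],o["q"].round(2))
go([.4578,.1039,.018],down(.1729))
c=robot.camera("wrist"); c["o"]=o; pickle.dump(c,open("w1.pkl","wb")); cv2.imwrite("pics/w1.png",c["frame"][:,:,::-1])
T=np.eye(4);T[:3,:3]=R.from_quat(o["tool_rot"]).as_matrix();T[:3,3]=o["position"]; T=T@c["T_tool_cam"]
from geo import proj
P=R.from_euler("z",.1729).apply([(-.05,-.025,.04),(-.05,.025,.04),(.05,.025,.04),(.05,-.025,.04)])+[.4578,.1039,0]
print(proj(c,P,T).round(1))
```

```text
2.1833 [0.4539 0.1044 0.1029] 0.0751394277655411 [-0.01  0.55  1.94  0.    0.66 -1.76]
turn deg [ 0.13 -0.66 -0.03] then shift cm [-0.38 -0.11  8.49]
[[281.  156.5]
 [353.  156.4]
 [349.3 283.4]
 [285.6 283.5]]
```

View pics/w1.png

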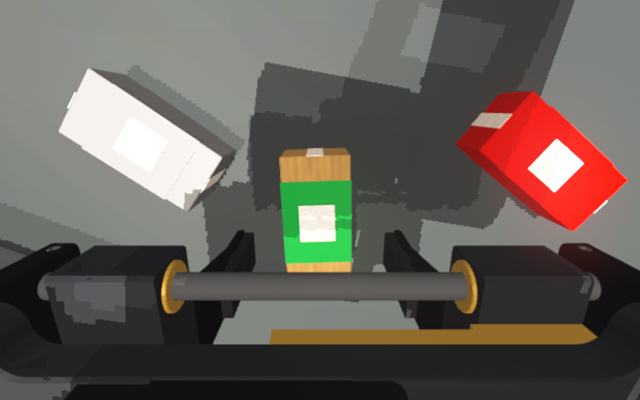

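The wrist view shows green's top spanning x 280–351 with its near edge at row 156, within 2 px of my projection. Now I descend.

move_arm([
  {"hand": 7.5, "travel": [0, 0, 2.0], "twist": [0, 0, 0]},
  {"hand": 7.5, "travel": [0, 0, 2.0], "twist": [0, 0, 0]},
  {"hand": 7.5, "travel": [0, 0, 2.0], "twist": [0, 0, 0]},
  {"hand": 7.5, "travel": [0, 0, 1.5], "twist": [0, 0, 0]},
  {"hand": 7.5, "travel": [0, 0, 0], "twist": [0, 0, 0]},
])

```text
time: 2.65
position: [0.4578, 0.1048, 0.0323]
tool_rot: [-0.087, 0.996, 0.0, -0.0]
ft_force: [-0.3, -0.8, -0.4]
grip_width: 0.075
grip_force: 0.0
```

Run:
```python
from plan import *
go([.4578,.1039,.018],down(.1729))
```

```text
turn deg [ 0.01 -0.05  0.04] then shift cm [ 0.02 -0.09  1.43]
```

move_arm([
  {"hand": 7.5, "travel": [0, -0.1, 1.4], "twist": [0, 0, 0]},
  {"hand": 7.5, "travel": [0, 0, 0], "twist": [0, 0, 0]},
  {"hand": 4, "travel": [0, 0, 0], "twist": [0, 0, 0]},
  {"hand": 4, "travel": [0, 0, 0], "twist": [0, 0, 0]},
  {"hand": 4, "travel": [0, 0, 0], "twist": [0, 0, 0]},
], force=20)

```text
time: 3.07
position: [0.4587, 0.1038, 0.0199]
tool_rot: [-0.087, 0.996, -0.0, 0.001]
ft_force: [-0.4, -0.0, 0.0]
grip_width: 0.0622
grip_force: 0.0
```

move_arm([
  {"hand": 4, "travel": [0, 0, 0], "twist": [0, 0, 0]},
  {"hand": 4, "travel": [0, 0, 0], "twist": [0, 0, 0]},
  {"hand": 4, "travel": [0, 0, 0], "twist": [0, 0, 0]},
])

```text
time: 3.32
position: [0.4582, 0.1037, 0.0192]
tool_rot: [-0.087, 0.996, -0.0, 0.001]
ft_force: [-0.8, 0.8, 6.5]
grip_width: 0.05
grip_force: 19.9
```

move_arm([
  {"hand": 4, "travel": [0, 0, -2], "twist": [0, 0, 0]},
  {"hand": 4, "travel": [0, 0, -4], "twist": [0, 0, 0]},
  {"hand": 4, "travel": [0, 0, -4], "twist": [0, 0, 0]},
  {"hand": 4, "travel": [0, 0, -4], "twist": [0, 0, 0]},
  {"hand": 4, "travel": [0, 0, -3], "twist": [0, 0, 0]},
])

```text
time: 3.73
position: [0.4578, 0.1037, 0.1911]
tool_rot: [-0.086, 0.996, -0.0, 0.001]
ft_force: [1.3, 0.2, -1.8]
grip_width: 0.05
grip_force: 19.8
```

Run:
```python
from plan import *
s=go(*rack([.055,0,.12])); go(*rack([.055,0,.025]),s)
```

```text
turn deg [  4.1  -19.63  23.21] then shift cm [-14.71 -22.82   8.5 ]
turn deg [0. 0. 0.] then shift cm [ 0.  -0.   9.5]
```

move_arm([
  {"hand": 4, "travel": [0, 0, 0], "twist": [0.82, -3.93, 4.64]},
  {"hand": 4, "travel": [0, 0, 0], "twist": [0.82, -3.93, 4.64]},
  {"hand": 4, "travel": [0, 0, 0], "twist": [0.82, -3.93, 4.64]},
  {"hand": 4, "travel": [0, 0, 0], "twist": [0.82, -3.93, 4.64]},
  {"hand": 4, "travel": [0, 0, 0], "twist": [0.82, -3.93, 4.64]},
])

```text
time: 4.15
position: [0.4563, 0.1033, 0.1884]
tool_rot: [0.113, 0.979, -0.021, 0.168]
ft_force: [-0.1, -0.8, -2.3]
grip_width: 0.0501
grip_force: 19.8
```

move_arm([
  {"hand": 4, "travel": [-1.84, -2.85, 1.06], "twist": [0, 0, 0]},
  {"hand": 4, "travel": [-1.84, -2.85, 1.06], "twist": [0, 0, 0]},
  {"hand": 4, "travel": [-1.84, -2.85, 1.06], "twist": [0, 0, 0]},
  {"hand": 4, "travel": [-1.84, -2.85, 1.06], "twist": [0, 0, 0]},
])

```text
time: 4.48
position: [0.5131, -0.0271, 0.1728]
tool_rot: [0.11, 0.98, -0.02, 0.167]
ft_force: [-0.0, 1.0, -2.3]
grip_width: 0.0501
grip_force: 19.8
```

move_arm([
  {"hand": 4, "travel": [-1.84, -2.85, 1.06], "twist": [0, 0, 0]},
  {"hand": 4, "travel": [-1.84, -2.85, 1.06], "twist": [0, 0, 0]},
  {"hand": 4, "travel": [-1.84, -2.85, 1.06], "twist": [0, 0, 0]},
  {"hand": 4, "travel": [-1.84, -2.85, 1.06], "twist": [0, 0, 0]},
  {"hand": 4, "travel": [0, 0, 0], "twist": [0, 0, 0]},
])

```text
time: 4.9
position: [0.5734, -0.1636, 0.1586]
tool_rot: [0.113, 0.979, -0.023, 0.171]
ft_force: [0.4, -1.1, -1.3]
grip_width: 0.0503
grip_force: 19.8
```

Run:
```python
from plan import *
go(*rack([.055,0,.025]))
```

```text
turn deg [-0.29 -0.18  0.36] then shift cm [0.62 0.47 8.96]
```

move_arm([
  {"hand": 4, "travel": [0, 0, 2], "twist": [0, 0, 0]},
  {"hand": 4, "travel": [0, 0, 2], "twist": [0, 0, 0]},
  {"hand": 4, "travel": [0, 0, 2], "twist": [0, 0, 0]},
  {"hand": 4, "travel": [0, 0, 0], "twist": [0, 0, 0]},
  {"hand": 4, "travel": [0, 0, 0], "twist": [0, 0, 0]},
])

```text
time: 5.32
position: [0.5877, -0.1603, 0.1003]
tool_rot: [0.111, 0.98, -0.02, 0.166]
ft_force: [-0.3, 0.7, -2.2]
grip_width: 0.0503
grip_force: 19.8
```

Run:
```python
from plan import *
from geo import proj
import cv2
go(*rack([.055,0,.021]))
c=robot.camera("side"); im=c["frame"][:,:,::-1].copy()
cv2.imwrite("pics/p1.png",cv2.resize(im[140:310,230:420],None,fx=3.5,fy=3.5,interpolation=cv2.INTER_CUBIC))
```

```text
turn deg [ 0.06 -0.8   0.6 ] then shift cm [-0.15 -0.19  3.43]
```

View pics/p1.png

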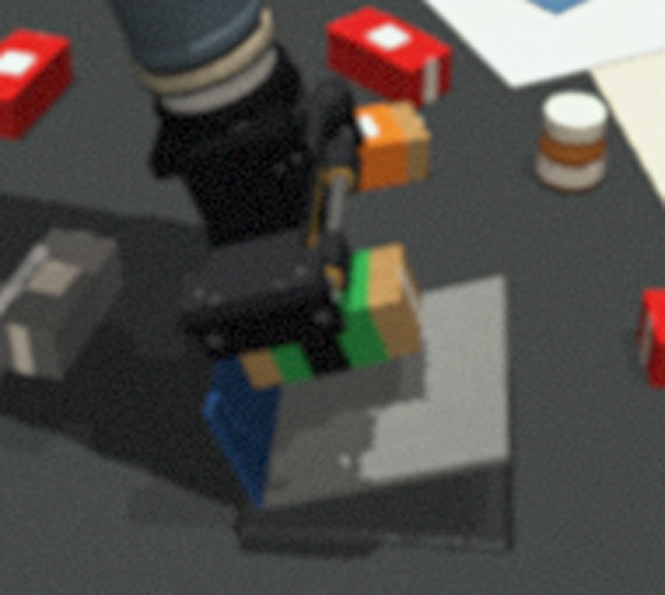

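The side view shows green held parallel to the deck, with its low end (crop 262,375) just inside the backstop.

move_arm([
  {"hand": 4, "travel": [-0.15, -0.2, 1.5], "twist": [0, -0.8, 0.6]},
  {"hand": 4, "travel": [0, 0, 1.5], "twist": [0, 0, 0]},
  {"hand": 4, "travel": [0, 0, 0.3], "twist": [0, 0, 0]},
  {"hand": 4, "travel": [0, 0, 0], "twist": [0, 0, 0]},
  {"hand": 4, "travel": [0, 0, 0], "twist": [0, 0, 0]},
])

```text
time: 5.78
position: [0.6007, -0.1658, 0.0722]
tool_rot: [0.116, 0.978, -0.021, 0.175]
ft_force: [-0.1, 0.0, -1.3]
grip_width: 0.0502
grip_force: 19.8
```

Run:
```python
from plan import *
go(*rack([.052,0,.019]))
```

```text
turn deg [-0.01  0.27  0.03] then shift cm [0.51 0.04 0.51]
```

move_arm([
  {"hand": 4, "travel": [0.4, 0, 0.3], "twist": [0, 0, 0]},
  {"hand": 4, "travel": [0, 0, 0.1], "twist": [0, 0, 0]},
  {"hand": 4, "travel": [0, 0, 0.1], "twist": [0, 0, 0]},
  {"hand": 4, "travel": [0, 0, 0], "twist": [0, 0, 0]},
  {"hand": 4, "travel": [0, 0, 0], "twist": [0, 0, 0]},
])

```text
time: 6.2
position: [0.598, -0.1651, 0.0658]
tool_rot: [0.116, 0.978, -0.02, 0.174]
ft_force: [-4.7, 1.1, 6.6]
grip_width: 0.0501
grip_force: 19.8
```

Run:
```python
from plan import *
go(*rack([.050,0,.019]))
```

```text
turn deg [0.02 0.19 0.02] then shift cm [0.22 0.03 0.  ]
```

move_arm([
  {"hand": 4, "travel": [0.15, 0, 0], "twist": [0, 0, 0]},
  {"hand": 4, "travel": [0.15, 0, 0], "twist": [0, 0, 0]},
  {"hand": 4, "travel": [0, 0, 0], "twist": [0, 0, 0]},
])

```text
time: 6.45
position: [0.5975, -0.1654, 0.0656]
tool_rot: [0.116, 0.977, -0.021, 0.176]
ft_force: [-0.9, 1.4, 5.9]
grip_width: 0.0501
grip_force: 19.8
```

move_arm([
  {"hand": 6.5, "travel": [0, 0, 0], "twist": [0, 0, 0]},
  {"hand": 6.5, "travel": [0, 0, 0], "twist": [0, 0, 0]},
  {"hand": 6.5, "travel": [0, 0, 0], "twist": [0, 0, 0]},
  {"hand": 6.5, "travel": [0, 0, 0], "twist": [0, 0, 0]},
])

```text
time: 6.78
position: [0.596, -0.1649, 0.0639]
tool_rot: [0.116, 0.978, -0.021, 0.174]
ft_force: [0.3, -0.4, -0.3]
grip_width: 0.0632
grip_force: 0.0
```

move_arm([
  {"hand": 6.5, "travel": [0, 0, -1], "twist": [0, 0, 0]},
  {"hand": 6.5, "travel": [0, 0, -2], "twist": [0, 0, 0]},
  {"hand": 6.5, "travel": [0, 0, -4], "twist": [0, 0, 0]},
  {"hand": 6.5, "travel": [0, 0, -4], "twist": [0, 0, 0]},
  {"hand": 6.5, "travel": [0, 0, -3], "twist": [0, 0, 0]},
])

```text
time: 7.2
position: [0.5479, -0.1533, 0.1978]
tool_rot: [0.116, 0.978, -0.021, 0.175]
ft_force: [-0.3, 0.2, 0.4]
grip_width: 0.0647
grip_force: 0.0
```

Run:
```python
from plan import *
s=go([.6474,.1192,.19],down(.0969)); s=go([.6474,.1192,.034],down(.0969),s)
```

```text
turn deg [ -3.42  20.06 -18.88] then shift cm [-12.54  26.16   0.78]
turn deg [0. 0. 0.] then shift cm [ 0.   0.  15.6]
```

move_arm([
  {"hand": 7.5, "travel": [0, 0, 0], "twist": [-0.68, 4.01, -3.78]},
  {"hand": 7.5, "travel": [0, 0, 0], "twist": [-0.68, 4.01, -3.78]},
  {"hand": 7.5, "travel": [0, 0, 0], "twist": [-0.68, 4.01, -3.78]},
  {"hand": 7.5, "travel": [0, 0, 0], "twist": [-0.68, 4.01, -3.78]},
  {"hand": 7.5, "travel": [0, 0, 0], "twist": [-0.68, 4.01, -3.78]},
])

```text
time: 7.62
position: [0.5485, -0.154, 0.1967]
tool_rot: [-0.05, 0.999, -0.0, -0.001]
ft_force: [-0.2, 0.1, -0.4]
grip_width: 0.0749
grip_force: 0.0
```

move_arm([
  {"hand": 7.5, "travel": [-1.57, 3.27, 0.1], "twist": [0, 0, 0]},
  {"hand": 7.5, "travel": [-1.57, 3.27, 0.1], "twist": [0, 0, 0]},
  {"hand": 7.5, "travel": [-1.57, 3.27, 0.1], "twist": [0, 0, 0]},
  {"hand": 7.5, "travel": [-1.57, 3.27, 0.1], "twist": [0, 0, 0]},
])

```text
time: 7.95
position: [0.5986, -0.0161, 0.1918]
tool_rot: [-0.048, 0.999, -0.0, -0.0]
ft_force: [0.5, 0.0, 0.4]
grip_width: 0.0751
grip_force: 0.0
```

move_arm([
  {"hand": 7.5, "travel": [-1.57, 3.27, 0.1], "twist": [0, 0, 0]},
  {"hand": 7.5, "travel": [-1.57, 3.27, 0.1], "twist": [0, 0, 0]},
  {"hand": 7.5, "travel": [-1.57, 3.27, 0.1], "twist": [0, 0, 0]},
  {"hand": 7.5, "travel": [-1.57, 3.27, 0.1], "twist": [0, 0, 0]},
  {"hand": 7.5, "travel": [0, 0, 0], "twist": [0, 0, 0]},
])

```text
time: 8.37
position: [0.6497, 0.1254, 0.1878]
tool_rot: [-0.051, 0.999, 0.002, 0.001]
ft_force: [1.0, -0.9, 0.1]
grip_width: 0.0748
grip_force: 0.0
```

move_arm([
  {"hand": 7.5, "travel": [0, 0, 3], "twist": [0, 0, 0]},
  {"hand": 7.5, "travel": [0, 0, 3], "twist": [0, 0, 0]},
  {"hand": 7.5, "travel": [0, 0, 2], "twist": [0, 0, 0]},
  {"hand": 7.5, "travel": [0, 0, 0], "twist": [0, 0, 0]},
  {"hand": 7.5, "travel": [0, 0, 0], "twist": [0, 0, 0]},
])

```text
time: 8.78
position: [0.6474, 0.1186, 0.1068]
tool_rot: [-0.049, 0.999, 0.0, -0.002]
ft_force: [0.2, 0.6, -0.1]
grip_width: 0.075
grip_force: 0.0
```

Run:
```python
from plan import *
from geo import proj
import cv2
go([.6474,.1192,.019],down(.0969))
o=robot.get_obs(); c=robot.camera("wrist"); a=c["frame"][:,:,::-1].copy()
T=np.eye(4);T[:3,:3]=R.from_quat(o["tool_rot"]).as_matrix();T[:3,3]=o["position"]; T=T@c["T_tool_cam"]
P=R.from_euler("z",.0969).apply([(-.05,-.025,.04),(-.05,.025,.04),(.05,.025,.04),(.05,-.025,.04)])+[.6474,.1192,0]
cv2.polylines(a,[proj(c,P,T).round().astype(int)],True,(255,0,255),1)
# side view, with the predicted seated green outline
c=robot.camera("side"); b=c["frame"][:,:,::-1].copy()
L=[(x,y,z) for z in(0,.04) for x,y in((0,-.025),(0,.025),(.1,.025),(.1,-.025))]
q=proj(c,SEAT+RK.apply(L)); b=cv2.resize(b[160:310,270:400],None,fx=4,fy=4,interpolation=cv2.INTER_CUBIC)
q=((q+.5-[270,160])*4).astype(int)
for i in q: cv2.circle(b,tuple(map(int,i)),3,(255,0,255),1)
a=cv2.resize(a,(440,275)); h=np.zeros((600,520,3),np.uint8); h[:]=b
cv2.imwrite("pics/m1.png",cv2.resize(np.vstack([cv2.copyMakeBorder(a[:200],0,0,0,80,0),h]),None,fx=.75,fy=.75,interpolation=cv2.INTER_AREA))
```

```text
turn deg [ 0.02 -0.18  0.01] then shift cm [-0.01  0.06  8.78]
```

View pics/m1.png

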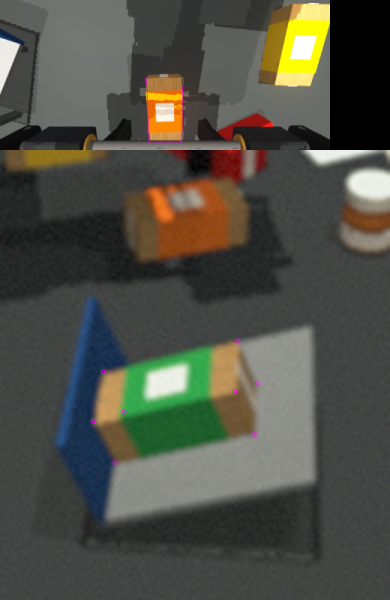

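The picture shows green seated within about 2 px of its predicted corners. Orange fits its projected outline and the fingers are clear of the red box. Now I grasp orange.

move_arm([
  {"hand": 7.5, "travel": [0, 0.05, 2.5], "twist": [0, 0, 0]},
  {"hand": 7.5, "travel": [0, 0, 2.5], "twist": [0, 0, 0]},
  {"hand": 7.5, "travel": [0, 0, 2.5], "twist": [0, 0, 0]},
  {"hand": 7.5, "travel": [0, 0, 1.2], "twist": [0, 0, 0]},
  {"hand": 7.5, "travel": [0, 0, 0], "twist": [0, 0, 0]},
])

```text
time: 9.3
position: [0.6473, 0.1194, 0.0192]
tool_rot: [-0.049, 0.999, 0.0, -0.002]
ft_force: [0.5, -0.3, 0.0]
grip_width: 0.0746
grip_force: 0.0
```

move_arm([
  {"hand": 7.5, "travel": [0, 0, 0], "twist": [0, 0, 0]},
  {"hand": 4, "travel": [0, 0, 0], "twist": [0, 0, 0]},
  {"hand": 4, "travel": [0, 0, 0], "twist": [0, 0, 0]},
  {"hand": 4, "travel": [0, 0, 0], "twist": [0, 0, 0]},
  {"hand": 4, "travel": [0, 0, 0], "twist": [0, 0, 0]},
])

```text
time: 9.72
position: [0.6491, 0.1197, 0.0218]
tool_rot: [-0.049, 0.999, 0.0, 0.001]
ft_force: [-0.2, -0.3, 0.5]
grip_width: 0.0561
grip_force: 0.0
```

move_arm([
  {"hand": 4, "travel": [0, 0, 0], "twist": [0, 0, 0]},
  {"hand": 4, "travel": [0, 0, 0], "twist": [0, 0, 0]},
  {"hand": 4, "travel": [0, 0, 0], "twist": [0, 0, 0]},
])

```text
time: 9.97
position: [0.6489, 0.1196, 0.0214]
tool_rot: [-0.049, 0.999, 0.0, 0.0]
ft_force: [0.5, 0.1, 5.3]
grip_width: 0.0503
grip_force: 19.9
```

move_arm([
  {"hand": 4, "travel": [0, 0, -2], "twist": [0, 0, 0]},
  {"hand": 4, "travel": [0, 0, -4], "twist": [0, 0, 0]},
  {"hand": 4, "travel": [0, 0, -4], "twist": [0, 0, 0]},
  {"hand": 4, "travel": [0, 0, -4], "twist": [0, 0, 0]},
  {"hand": 4, "travel": [0, 0, -4], "twist": [0, 0, 0]},
])

```text
time: 10.38
position: [0.6473, 0.1197, 0.201]
tool_rot: [-0.049, 0.999, 0.0, -0.002]
ft_force: [-0.3, 0.2, -1.9]
grip_width: 0.0499
grip_force: 19.8
```

move_arm([
  {"hand": 4, "travel": [0, 0, -2], "twist": [0, 0, 0]},
  {"hand": 4, "travel": [0, 0, 0], "twist": [0, 0, 0]},
  {"hand": 4, "travel": [0, 0, 0], "twist": [0, 0, 0]},
])

```text
time: 10.63
position: [0.6484, 0.1196, 0.221]
tool_rot: [-0.049, 0.999, 0.0, 0.001]
ft_force: [0.0, 0.1, -3.0]
grip_width: 0.0504
grip_force: 19.8
```

Run:
```python
from plan import *
s=go(*rack([.058,0,.15])); go(*rack([.058,0,.07]),s)
```

```text
turn deg [  3.37 -19.75  18.91] then shift cm [  3.08 -28.83   2.09]
turn deg [0. 0. 0.] then shift cm [-0.  0.  8.]
```

move_arm([
  {"hand": 4, "travel": [0, 0, 0], "twist": [0.67, -3.95, 3.78]},
  {"hand": 4, "travel": [0, 0, 0], "twist": [0.67, -3.95, 3.78]},
  {"hand": 4, "travel": [0, 0, 0], "twist": [0.67, -3.95, 3.78]},
  {"hand": 4, "travel": [0, 0, 0], "twist": [0.67, -3.95, 3.78]},
  {"hand": 4, "travel": [0, 0, 0], "twist": [0.67, -3.95, 3.78]},
])

```text
time: 11.05
position: [0.6458, 0.1192, 0.2166]
tool_rot: [0.118, 0.978, -0.021, 0.17]
ft_force: [-0.4, -1.4, -2.8]
grip_width: 0.0499
grip_force: 19.8
```

move_arm([
  {"hand": 4, "travel": [0.38, -3.6, 0.26], "twist": [0, 0, 0]},
  {"hand": 4, "travel": [0.38, -3.6, 0.26], "twist": [0, 0, 0]},
  {"hand": 4, "travel": [0.38, -3.6, 0.26], "twist": [0, 0, 0]},
  {"hand": 4, "travel": [0.38, -3.6, 0.26], "twist": [0, 0, 0]},
])

```text
time: 11.38
position: [0.6009, -0.018, 0.2016]
tool_rot: [0.115, 0.979, -0.02, 0.168]
ft_force: [-0.1, -0.2, -2.5]
grip_width: 0.05
grip_force: 19.8
```

move_arm([
  {"hand": 4, "travel": [0.38, -3.6, 0.26], "twist": [0, 0, 0]},
  {"hand": 4, "travel": [0.38, -3.6, 0.26], "twist": [0, 0, 0]},
  {"hand": 4, "travel": [0.38, -3.6, 0.26], "twist": [0, 0, 0]},
  {"hand": 4, "travel": [0.38, -3.6, 0.26], "twist": [0, 0, 0]},
  {"hand": 4, "travel": [0, 0, 0], "twist": [0, 0, 0]},
])

```text
time: 11.8
position: [0.5569, -0.1604, 0.1869]
tool_rot: [0.119, 0.978, -0.021, 0.169]
ft_force: [-0.2, 0.1, -2.2]
grip_width: 0.0501
grip_force: 19.8
```

move_arm([
  {"hand": 4, "travel": [0, 0, 2], "twist": [0, 0, 0]},
  {"hand": 4, "travel": [0, 0, 2], "twist": [0, 0, 0]},
  {"hand": 4, "travel": [0, 0, 0], "twist": [0, 0, 0]},
  {"hand": 4, "travel": [0, 0, 0], "twist": [0, 0, 0]},
])

```text
time: 12.13
position: [0.5713, -0.1572, 0.1498]
tool_rot: [0.116, 0.979, -0.019, 0.168]
ft_force: [-0.1, -0.2, -3.8]
grip_width: 0.0501
grip_force: 19.8
```

Run:
```python
from plan import *
go(*rack([.056,0,.0675]))
```

```text
turn deg [ 0.12 -0.52 -0.02] then shift cm [-0.12 -0.11  4.  ]
```

move_arm([
  {"hand": 4, "travel": [-0.1, -0.1, 1.5], "twist": [0, -0.5, 0]},
  {"hand": 4, "travel": [0, 0, 1.5], "twist": [0, 0, 0]},
  {"hand": 4, "travel": [0, 0, 1], "twist": [0, 0, 0]},
  {"hand": 4, "travel": [0, 0, 0], "twist": [0, 0, 0]},
  {"hand": 4, "travel": [0, 0, 0], "twist": [0, 0, 0]},
])

```text
time: 12.55
position: [0.5872, -0.1624, 0.1155]
tool_rot: [0.116, 0.977, -0.021, 0.175]
ft_force: [-0.1, 0.7, -3.0]
grip_width: 0.0501
grip_force: 19.8
```

Run:
```python
from plan import *
go(*rack([.053,0,.0614]))
```

```text
turn deg [0.04 0.33 0.04] then shift cm [0.58 0.02 0.82]
```

move_arm([
  {"hand": 4, "travel": [0.4, 0, 0.4], "twist": [0, 0, 0]},
  {"hand": 4, "travel": [0.1, 0, 0.2], "twist": [0, 0, 0]},
  {"hand": 4, "travel": [0, 0, 0.1], "twist": [0, 0, 0]},
  {"hand": 4, "travel": [0, 0, 0], "twist": [0, 0, 0]},
  {"hand": 4, "travel": [0, 0, 0], "twist": [0, 0, 0]},
])

```text
time: 12.97
position: [0.5855, -0.1626, 0.1078]
tool_rot: [0.116, 0.977, -0.021, 0.176]
ft_force: [-0.4, 0.1, -2.4]
grip_width: 0.05
grip_force: 19.8
```

Run:
```python
from plan import *
go(*rack([.053,0,.0614]))
```

```text
turn deg [-0.01  0.45  0.02] then shift cm [0.17 0.09 0.15]
```

move_arm([
  {"hand": 4, "travel": [0.15, 0.05, 0.1], "twist": [0, 0.3, 0]},
  {"hand": 4, "travel": [0, 0, 0.1], "twist": [0, 0, 0]},
  {"hand": 4, "travel": [0, 0, 0], "twist": [0, 0, 0]},
  {"hand": 4, "travel": [0, 0, 0], "twist": [0, 0, 0]},
])

```text
time: 13.3
position: [0.5848, -0.1619, 0.1056]
tool_rot: [0.116, 0.978, -0.021, 0.174]
ft_force: [-2.9, 0.9, 3.0]
grip_width: 0.0501
grip_force: 19.8
```

Run:
```python
from plan import *
go(*rack([.053,0,.0614]))
```

```text
turn deg [-0.    0.14  0.02] then shift cm [ 0.01  0.03 -0.03]
```

Orange is in contact at the expected height. I'll release it and retreat.

move_arm([
  {"hand": 6.3, "travel": [0, 0, 0], "twist": [0, 0, 0]},
  {"hand": 6.3, "travel": [0, 0, 0], "twist": [0, 0, 0]},
  {"hand": 6.3, "travel": [0, 0, 0], "twist": [0, 0, 0]},
  {"hand": 6.3, "travel": [0, 0, 0], "twist": [0, 0, 0]},
])

```text
time: 13.63
position: [0.5853, -0.1621, 0.1052]
tool_rot: [0.116, 0.978, -0.021, 0.174]
ft_force: [-0.0, -0.6, -0.2]
grip_width: 0.0616
grip_force: 0.0
```

move_arm([
  {"hand": 6.3, "travel": [0, 0, -1], "twist": [0, 0, 0]},
  {"hand": 6.3, "travel": [0, 0, -2], "twist": [0, 0, 0]},
  {"hand": 6.3, "travel": [0, 0, -4], "twist": [0, 0, 0]},
  {"hand": 6.3, "travel": [0, 0, -4], "twist": [0, 0, 0]},
  {"hand": 6.3, "travel": [0, 0, -4], "twist": [0, 0, 0]},
])

```text
time: 14.05
position: [0.5335, -0.1495, 0.2473]
tool_rot: [0.116, 0.978, -0.021, 0.173]
ft_force: [0.8, -0.8, 0.0]
grip_width: 0.063
grip_force: 0.0
```

move_arm([
  {"hand": 6.3, "travel": [0, 3, -2], "twist": [0, 0, 0]},
  {"hand": 6.3, "travel": [0, 3, -2], "twist": [0, 0, 0]},
  {"hand": 6.3, "travel": [0, 3, -2], "twist": [0, 0, 0]},
  {"hand": 6.3, "travel": [0, 0, 0], "twist": [0, 0, 0]},
  {"hand": 6.3, "travel": [0, 0, 0], "twist": [0, 0, 0]},
])

```text
time: 14.47
position: [0.5358, -0.0561, 0.3043]
tool_rot: [0.114, 0.978, -0.021, 0.175]
ft_force: [-0.1, -0.3, -0.1]
grip_width: 0.0631
grip_force: 0.0
```

Run:
```python
from plan import *
from geo import proj
import cv2
out=[]
for n,(x,y) in(("side",(270,150)),("scene",(170,130))):
    c=robot.camera(n); b=cv2.resize(c["frame"][y:y+150,x:x+130,::-1],None,fx=3,fy=3,interpolation=cv2.INTER_CUBIC)
    L=[(x_,y_,z) for z in(0,.04,.08) for x_,y_ in((0,-.025),(0,.025),(.1,.025),(.1,-.025))]
    for i in (proj(c,SEAT+RK.apply(L))+.5-[x,y])*3: cv2.circle(b,tuple(map(int,i)),3,(255,0,255),1)
    out.append(b)
cv2.imwrite("pics/f.png",np.hstack(out))
```

```text
(no output)
```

View pics/f.png

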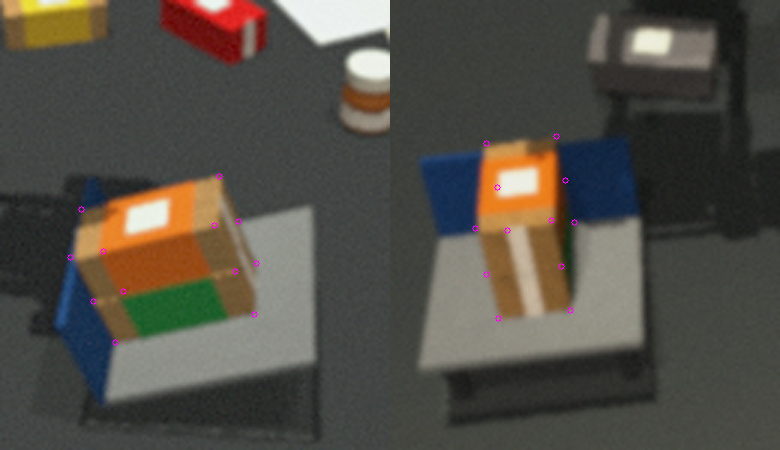

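Both views show the stack seated against the backstop. Orange's top corners lie within about 3 px (roughly 5 mm) of the predicted ones, inside tolerance.

```bash
python3 -c "
from rig import robot
print(robot.hand_in())"
```

```text
the job is handed in; nothing more can be done
None
```

Green and orange are stacked on the rack against the backstop and released, with yellow never touched; I handed the job in at about 14.5 s of the 53 s allowed, and the hand-in gave no verdict.

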